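Draw the stop arm of a length gauge out to its set mark and hold it

ROBOT

A 6-joint arm with a two-finger parallel gripper is mounted at the origin on a cart in front of the work surface, level with it; the furniture and walls round the work are solid. World frame = base frame: x ahead of the robot, y to its left, z up, the work surface at z = 0. Lengths are in m, angles in rad, forces in N, time in s.
With the tool pointing down it reaches from about 0.35 to 0.975 m from the base axis. Payload 17.4 kg.
Tool frame: the origin (TCP) lies between the finger pads; the fingertips stand 11 mm ahead of it and the grasp point (between the pads) lies 8 mm behind it; z points along the fingers, y is the line along which they close (so a half turn about z gives the same grasp; the last joint's range is limited). The gripper opens to 85 mm and grips with 20 to 120 N. Pads are 22 mm wide; open, the fingers measure 114 mm over their backs; the gripper's body (76 mm by 85 mm) begins 54 mm behind the grasp point. The pads swing forward as they close: fully open they stand 13 mm farther back than shut.
Start: joints at [-1.229, 0.116, 1.442, -0, 1.584, -0.038], TCP at [0.25, -0.627, 0.242] pointing down, gripper open.
Joint ranges: [-2.83, 2.83], [-0.83, 2.19], [0.07, 2.5], [-1.14, 4.28], [0.01, 3], [-2.97, 2.97]. Speed limits (rad/s): [1.89, 1.89, 2.22, 3.14, 3.14, 3.14].

INTERFACE

Orientations are given as a rotation vector (axis times angle).
In Python, from workcell import r, eyes, ticket gives the robot as it stands.
- The arm moves only by the shell command python3 -m pendant 'ROWS' [FORCE]. ROWS is JSON, a list of rows, each a list of 7 numbers: the opening, from 0 (shut) to 1 (fully open), then the shift along the tool's x, y, z in m, then the turn, a rotation vector about the tool's x, y, z in rad. In form: [[hand, dx, dy, dz, wx, wy, wz], ...]. A call has 1 to 12 rows; each row is the pose to reach, as a shift and turn from the pose commanded when the call began, along the tool's axes at that moment; what a row does not reach only later rows make up. A row lasts 1/12 s, in which the tool goes at most 41.7 mm and 7.16 degrees, less where a joint would pass 70% of its speed; a pose out of reach is approached as far as the arm can. A call with a gripper value outside its range is refused whole. The fingers move at their own pace and stop on an object; FORCE is the grip in N (left out, the last holds). Time passes only in rows, so rows that repeat a pose let the fingers close. It gives the time, the measured TCP pose, the force, the opening and the grip force at its end, in the units of the state.
- r.observe(): the state, without advancing time (a new reading comes with each control period).
- eyes.capture(name): name is "scene" or "top" or "wrist"; returns a dict with "image" (420x560x3 uint8, blue, green, red), "fovy" (degrees; the focal length in pixels is half the picture's height over the tangent of half this angle, whatever the lens; pixels are square), "cx", "cy" (the principal point, pixels), "rvec" (rotation vector, rad) and "tvec" (3), from world to camera coordinates, as OpenCV has them. Camera axes: x right, y down, z forward; pixel columns grow to the right and rows downward; lengths in m; the calibration is good to about 2 mm. The wrist camera is an equidistant fisheye: a pixel r from the principal point sees the ray r / f radians off the axis. A picture is of the moment at which its call begins. There is no depth.
- ticket.hand_in(): hands the job in; it is judged then, once.
The state is a dict: "time_s": time; "joint_pos": joint angles; "qvel": joint speeds; "joint_torque": joint torques, N m; "tool_pos": TCP position; "ee_rot": TCP orientation; "ft_force": force on the tool from outside, world axes, zero at the start; "moment": the same for the moment, N m; "finger_gap": finger opening in m; "grasp_force": force on a finger pad.
Only numpy, scipy, OpenCV 4.12 (cv2) and the standard library are available. Lean on these libraries where they do the work, as an engineer would, in place of code of your own. Each camera call takes 0.05 s, during which the arm holds its last target. There are 200 camera calls.

TASK

Set the cut-length gauge: take the head of its retracted stop arm between the fingers, squeeze the lock button in the head's side to free the arm before you pull, then draw the arm out along the scale until its pointer lines up with the mark of the rider on the scale. The arm springs back if let go, so finish while still holding it there, motionless, with the button squeezed in. Do not shift the rider, and leave the other things on the cabinet alone.

Things in the scene. Friction and masses are not known exactly. Their poses are not given: they have to be found in the camera images.
- gauge: Cut-length gauge fixed on the cabinet: grey base plate 375x107x12 mm; on it a 34 mm square aluminium tube (top 102 mm high) out of which a stop arm telescopes. Origin: on the surface, below the tube's axis at its mouth. x: the way the arm draws out; y: horizontal, to the left of x; z up. The scale lies along the plate's -y side, top 22 mm high, ticks every 10 mm, long ones every 50 mm.
- gauge_arm (a joint): How far the stop arm is drawn out (m), along gauge +x: 0 retracted (start), at most 0.165. A spring pulls it back, 3 N at 0 to 5 N fully out. The lock catches only at 0: with the button out, the arm comes out no more than about 2 mm. Let go further out, it springs back until the catch meets the tube's mouth some 17 mm out.
- lock_button (a joint): How far the lock button is squeezed in (m): 0 out, 0.005 fully in. It moves along gauge +y, into the head, against a spring (3 N at first, 7 N fully in); the lock is free from 0.0035 on. It springs out when released.
- rider (a joint): Where the rider stands on the scale (m), same reading as joint gauge_arm: the pointer is in line with the rider's mark when the two are equal. Set between 0.08 and 0.155; held by friction (4 N), it moves if pushed.
- head_grip (a point): Middle of the arm's head, to be pinched from above along gauge y; moves with the arm. When retracted at gauge (28, -6.5, 88) mm. Head: black block 40 mm along x, z 59 to 111 mm, plain side at y +16.5 mm, button face at y -34 mm (-29 when in), so 50.5 mm across (45.5 when in). A thin steel stop plate 40 mm wide, as high as the head, closes its outer end.
- button_face (a point): Centre of the outer face of the lock button, a plain grey ribbed pad 26 mm along gauge x and 34 mm high on the head's -y side, 85 mm above the surface.
- pointer_tip (a point): Tip of the thin steel pointer (2 mm wide) below the head, reaching out over the scale on the -y side, 33 mm above the surface. Its axes are those of the gauge.
- rider_mark (a point): Tip of the thin fin (2 mm wide) of the rider, that faces the arm and is the mark to meet. The rider is a dark steel clip 16 x 18 x 22 mm with a small clamping screw, on the outer edge of the scale, top 44 mm above the surface. Its axes are those of the gauge.
- tin: Small food tin, 57 mm across, 72 mm high, standing in front of the gauge's tube; origin under its centre. Leave alone.
- union: Light grey plastic pipe union, 60 x 43 x 41 mm, lying behind the gauge; origin under its centre. Leave alone.
- jug: Bottle-like jug with handle and green cap, 78 x 137 x 277 mm, standing at the right rear; origin under its centre. Leave alone.
- paint_tin: Paint tin, 103 mm across, 120 mm high, at the right front; origin under its centre. Leave alone.
- rod: Brown copper rod, 207 mm long, 16 mm thick, lying on the surface along the front of the scale; origin under its middle. Leave alone.

How it is judged:
On the way, in this order (a step that is already met when the one before it is completed fails the run):
1. the lock button is squeezed in by the fingers while the arm is still retracted (value of joint lock_button above 0.0035 m and value of joint gauge_arm below 0.008 m and contact force between the fingers and gauge above 1 N), for 0.1 s.
2. the arm is drawn out to the rider's mark (x of pointer_tip in the frame of rider_mark between -0.005 and 0.005 m), for 0.3 s.
At the end, for the whole second after the job is handed in: The fingers still hold the head (over 2 N) with the lock button in (over 3 mm), the pointer is within 5 mm of the rider's mark along the scale and still (under 10 mm/s), the rider is within 4 mm of where it was set, and tin, union, jug, paint tin and rod are within 20 mm of where they stood (all of step 2 and value of joint lock_button above 0.003 m and contact force between the fingers and gauge above 2 N and velocity of joint gauge_arm between -0.01 and 0.01 m/s and distance of rider_mark from where it was at the start of the episode below 0.004 m and distance of each of tin, union, jug, paint_tin, rod from where it was at the start of the episode below 0.02 m); the arm keeps its last pose, push and grip.
It fails at once if the rider is pushed along the scale (distance of rider_mark from where it was at the start of the episode above 0.004 m).
It fails at once if a bystander is knocked over or shifted (distance of any of tin, union, jug, paint_tin, rod from where it was at the start of the episode above 0.02 m or angle between any of tin, jug, paint_tin's own z axis and vertical above 0.35 rad).
It also fails if it takes over 32 s, if anything falls off the work surface, if the arm or the gripper's body presses on something with over 40 N, if the wrist force passes 120 N, or if a joint passes its speed limit or range.

## Working session

There is one attempt and no reset: what is moved stays moved. The work goes in short steps, Python scripts to look and compute and a shell command to move; the robot and the scene stay as the last step left them, time stands still between calls to the robot, and variables do not carry over. Pictures are saved under pics/ and viewed, at most 10 in all, crops included, and the job is handed in when it is done.

```bash
mkdir -p pics
cat > h.py <<'E'
import numpy as np, cv2
from workcell import r, eyes, ticket
def cap(n, f):
    c=eyes.capture(n); cv2.imwrite(f'pics/{f}.png',c['image'])
    np.savez(f'pics/{f}.npz',**{k:v for k,v in c.items()}); return c
def load(f): return dict(np.load(f'pics/{f}.npz'))
def ray(c,u,v,fish=False):
    H=c['image'].shape[0]; f=H/2/np.tan(np.radians(float(c['fovy']))/2)
    p=np.array([u-c['cx'],v-c['cy']],float)/f
    if fish:
        t=np.hypot(*p); d=np.array([*(p/t*np.sin(t)),np.cos(t)])
    else: d=np.array([*p,1.])
    R=cv2.Rodrigues(np.array(c['rvec'],float))[0]; t=np.array(c['tvec'],float).ravel()
    return -R.T@t, R.T@d
def atz(c,u,v,z,fish=False):
    o,d=ray(c,u,v,fish); return o+d*(z-o[2])/d[2]
def proj(c,P,fish=False):
    H=c['image'].shape[0]; f=H/2/np.tan(np.radians(float(c['fovy']))/2)
    R=cv2.Rodrigues(np.array(c['rvec'],float))[0]; q=R@np.array(P,float)+np.array(c['tvec'],float).ravel()
    if fish:
        a=np.arctan2(np.hypot(q[0],q[1]),q[2]); s=a/np.hypot(q[0],q[1]); return np.array([c['cx']+f*q[0]*s,c['cy']+f*q[1]*s])
    return np.array([c['cx']+f*q[0]/q[2],c['cy']+f*q[1]/q[2]])
E
python3 - <<'E'
from h import *
for n in('scene','top'):
    c=cap(n,n+'0'); print(n,c['fovy'],c['cx'],c['cy'],ray(c,280,210))
a=cv2.resize(load('top0')['image'],(800,600),interpolation=cv2.INTER_CUBIC);cv2.imwrite('pics/t0b.png',a)
E
```

```text
scene 44.537974077995344 287.0390333670132 210.9799730922951 (array([ 0.40672479, -0.57969247,  0.98729368]), array([ 0.09987991,  0.51283724, -0.85276845]))
top 54.9076877203066 271.7013660841179 200.52667567823107 (array([ 0.38005281, -0.00887262,  1.0786394 ]), array([ 0.1134491 , -0.02961247, -0.99359107]))
```

View pics/t0b.png

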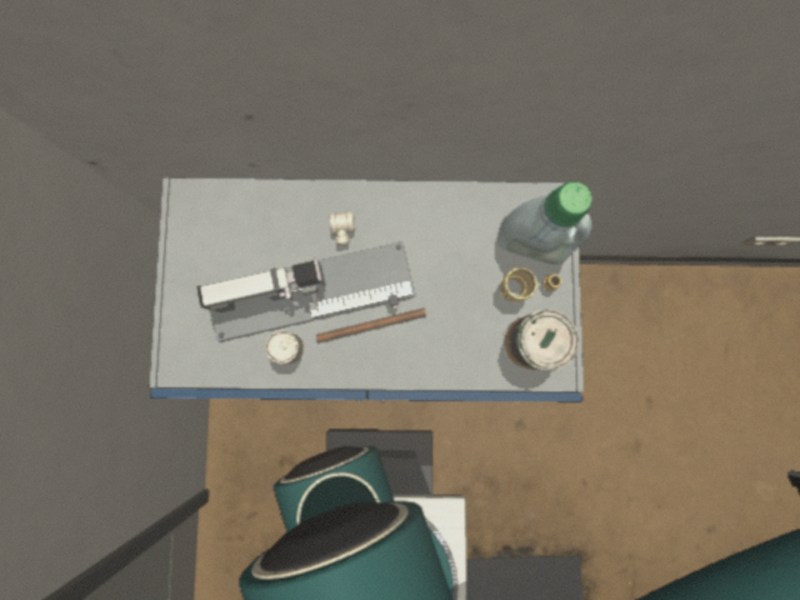

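View pics/scene0.png

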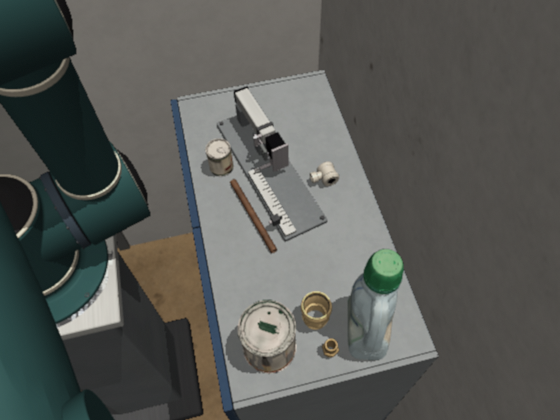

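Top view (800x600): the gauge lies with its tube at left (200,295)-(285,280), its black head at (305,273) and the scale from (312,308) to (412,290). The rider is near (393,303), and arm extension runs to image right (world -y). I'll zoom in to measure.

Run:
```python
from h import *
a=load('top0')['image'][160:245,130:300]; b=load('scene0')['image'][80:245,210:335]
A=cv2.resize(a,None,fx=4.7,fy=4.7,interpolation=cv2.INTER_CUBIC)[:, :800];cv2.imwrite('pics/tz.png',A)
B=cv2.resize(b,None,fx=3.6,fy=3.6,interpolation=cv2.INTER_CUBIC);cv2.imwrite('pics/sz.png',B);print(A.shape,B.shape)
```

```text
(400, 799, 3) (594, 450, 3)
```

View pics/tz.png

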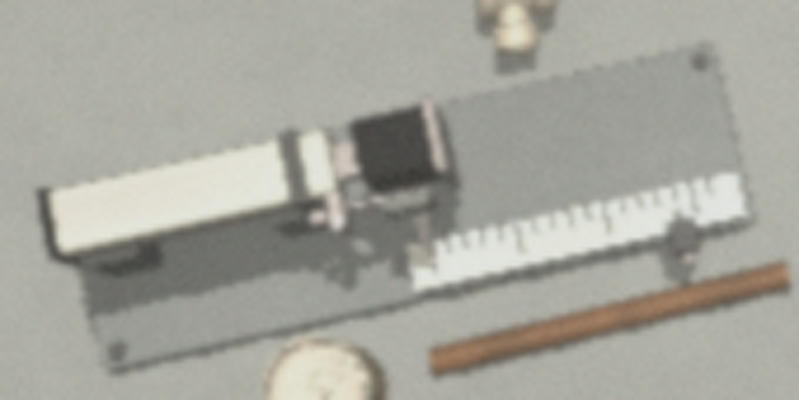

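View pics/sz.png

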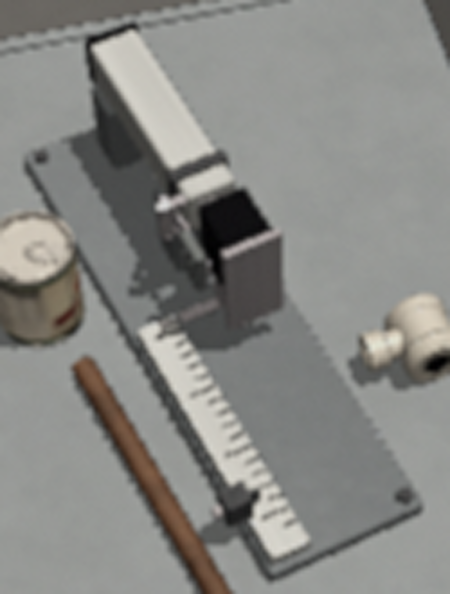

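Top zoom shows plate corners at (712,42), (750,222), (112,373), head-top corners at about (355,118), (425,105), (437,178), (370,190) and the rider at (683,235). Scene zoom shows plate corners at (420,508), (270,577), (27,160), the pointer tip near (158,325) and the rider at (238,500).

Run:
```python
from h import *
t=load('top0');s=load('scene0')
T=lambda U,V,z:atz(t,(U+.5)/4.7-.5+130,(V+.5)/4.7-.5+160,z)
S=lambda U,V,z:atz(s,(U+.5)/3.6-.5+210,(V+.5)/3.6-.5+80,z)
np.set_printoptions(precision=4,suppress=True)
print('top plate FR,NR,NL');P=[T(712,42,.012),T(750,222,.012),T(112,373,.012)];print(np.array(P))
print(np.linalg.norm(P[0]-P[1]),np.linalg.norm(P[1]-P[2]))
Q=[S(420,508,.012),S(270,577,.012),S(27,160,.012)];print('scene',np.array(Q),np.linalg.norm(Q[0]-Q[1]),np.linalg.norm(Q[1]-Q[2]))
for d in(P[1]-P[2],Q[1]-Q[2]):print('yaw',np.degrees(np.arctan2(d[1],d[0])))
H=[T(355,118,.111),T(425,105,.111),T(437,178,.111),T(370,190,.111)];print('head',np.array(H),np.mean(H,0))
print('tube top end L',T(52,192,.102),T(65,252,.102))
print('rider top',T(683,225,.044),'scene',S(238,490,.044))
print('ptr scene',S(158,325,.033),'zero end of scale top', T(413,290,.022),T(750,215,.022),T(740,172,.022),S(150,328,.022),S(275,558,.022))
print('rod',T(433,360,.016),T(787,277,.016))
print({k:v for k,v in r.observe().items()})
```

```text
top plate FR,NR,NL
[[ 0.6142 -0.0428  0.012 ]
 [ 0.5106 -0.065   0.012 ]
 [ 0.4216  0.2906  0.012 ]]
0.10602976794086513 0.3666052389573334
scene [[ 0.6132 -0.0454  0.012 ]
 [ 0.5131 -0.0691  0.012 ]
 [ 0.4276  0.2895  0.012 ]] 0.10288405483161099 0.36867903631989724
yaw -75.95201008769912
yaw -76.59022552555426
head [[0.5502 0.1444 0.111 ]
 [0.5574 0.1085 0.111 ]
 [0.5194 0.1013 0.111 ]
 [0.5127 0.1355 0.111 ]] [0.5349 0.1224 0.111 ]
tube top end L [0.511 0.301 0.102] [0.4799 0.2926 0.102 ]
rider top [ 0.5046 -0.0266  0.044 ] scene [ 0.505  -0.0242  0.044 ]
ptr scene [0.4847 0.1141 0.033 ] zero end of scale top [0.469 0.123 0.022] [ 0.5133 -0.0645  0.022 ] [ 0.5376 -0.0587  0.022 ] [0.4801 0.121  0.022 ] [ 0.5179 -0.0626  0.022 ]
rod [0.4306 0.1115 0.016 ] [ 0.4792 -0.0857  0.016 ]
{'time_s': 0.1, 'joint_pos': array([-1.2288,  0.1165,  1.4422,  0.    ,  1.584 , -0.0378]), 'qvel': array([-0.0001, -0.0013, -0.0022, -0.0002,  0.0019, -0.0004]), 'joint_torque': array([  0.0022, -73.3667, -63.3789,   0.    ,   0.0053,   0.    ]), 'tool_pos': array([ 0.2502, -0.6268,  0.2416]), 'ee_rot': array([-3.0841, -0.5928,  0.0002]), 'ft_force': array([-1.1359,  0.4214,  0.8704]), 'moment': array([ 0.0365, -0.0358,  0.0335]), 'grasp_force': 0.0, 'finger_gap': 0.08533096093761164}
```

```bash
python3 -m pendant '[[1,0.015,-0.017,0,0,0,-0.06],[1,0.04,-0.044,0,0,0,-0.16],[1,0.065,-0.071,0,0,0,-0.27],[1,0.09,-0.099,0,0,0,-0.39],[1,0.115,-0.126,0,0,0,-0.51],[1,0.14,-0.154,0,0,0,-0.63],[1,0.165,-0.181,0,0,0,-0.75],[1,0.19,-0.208,0,0,0,-0.87],[1,0.215,-0.236,0,0,0,-0.99],[1,0.24,-0.263,0,0,0,-1.11],[1,0.265,-0.291,0,0,0,-1.23],[1,0.29,-0.318,0,0,0,-1.34]]' 30
cat >> h.py <<'E'
def shift(P,yaw):
    "shift in tool axes from the measured pose to TCP P, and turn so tool y lies at world angle yaw (deg)"
    o=r.observe(); R=cv2.Rodrigues(np.array(o['ee_rot'],float))[0]
    y=R[:,1]; d=(yaw-np.degrees(np.arctan2(y[1],y[0]))+180)%360-180
    print('z axis',R[:,2].round(4),'shift',(R.T@(np.array(P)-o['tool_pos'])).round(4),'wz',-np.radians(d).round(4),'q',np.round(o['joint_pos'],3),'t',o['time_s'])
E
python3 -c "
from h import *
shift([.531,.121,.242],13.5)"
```

```text
time_s: 1.1
tool_pos: [0.4017, -0.2222, 0.2422]
ee_rot: [2.043, 2.387, 0.0]
ft_force: [0.9, -0.1, -0.7]
finger_gap: 0.0855
grasp_force: 0.0
z axis [ 1.e-04  0.e+00 -1.e+00] shift [3.192e-01 1.807e-01 2.000e-04] wz -0.0807 q [-0.561 -0.369  1.882  0.     1.628 -0.716] t 1.1
```

```bash
python3 -m pendant '[[1,0.03,0.017,0,0,0,-0.02],[1,0.062,0.035,0,0,0,-0.04],[1,0.094,0.053,0,0,0,-0.06],[1,0.126,0.071,0,0,0,-0.08],[1,0.158,0.089,0,0,0,-0.08],[1,0.19,0.108,0,0,0,-0.08],[1,0.222,0.126,0,0,0,-0.08],[1,0.254,0.144,0,0,0,-0.08],[1,0.286,0.162,0,0,0,-0.08],[1,0.31,0.175,0,0,0,-0.08],[1,0.319,0.181,0,0,0,-0.08],[1,0.319,0.181,0,0,0,-0.08]]'
python3 - <<'E'
from h import *
shift([.531,.121,.08],13.5)
c=cap('wrist','w0'); print(c['fovy'],c['cx'],c['cy'],ray(c,280,210,True))
g=np.array([.531,.15]); y=np.radians(-76.5); X=np.array([np.cos(y),np.sin(y)]); Y=np.array([-X[1],X[0]])
im=cv2.resize(c['image'],None,fx=1.4,fy=1.4,interpolation=cv2.INTER_CUBIC)
for a,b,z in [(8,16.5,111),(48,16.5,111),(8,-22,111),(48,-22,111),(48,-34,85),(0,17,102),(0,-17,102)]:
    p=proj(c,[*(g+X*a/1e3+Y*b/1e3),z/1e3],True); print(a,b,p*1.4)
    cv2.circle(im,tuple(np.int32(p*1.4)),2,(0,0,255),-1)
cv2.imwrite('pics/w0m.png',im)
E
```

```text
time_s: 2.1
tool_pos: [0.5336, 0.1201, 0.2416]
ee_rot: [-1.949, -2.462, 0.001]
ft_force: [0.7, -0.3, -0.1]
finger_gap: 0.0857
grasp_force: 0.0
z axis [-0.0012 -0.     -1.    ] shift [ 0.0014 -0.0021  0.1616] wz -0.0041 q [ 0.175 -0.164  1.717  0.     1.589 -0.057] t 2.1
65.70646984690485 280.23208679441996 205.9366722244459 (array([0.51744145, 0.18555242, 0.37292196]), array([ 0.06217161, -0.26929449, -0.96104899]))
8 16.5 [429.55706817 245.21149022]
48 16.5 [428.41055769 310.39707267]
8 -22 [363.65531472 245.35834215]
48 -22 [364.89289837 310.58151935]
48 -34 [349.11967345 298.36240992]
0 17 [429.36872497 229.54751419]
0 -17 [372.71336442 229.61666311]
```

View pics/w0m.png

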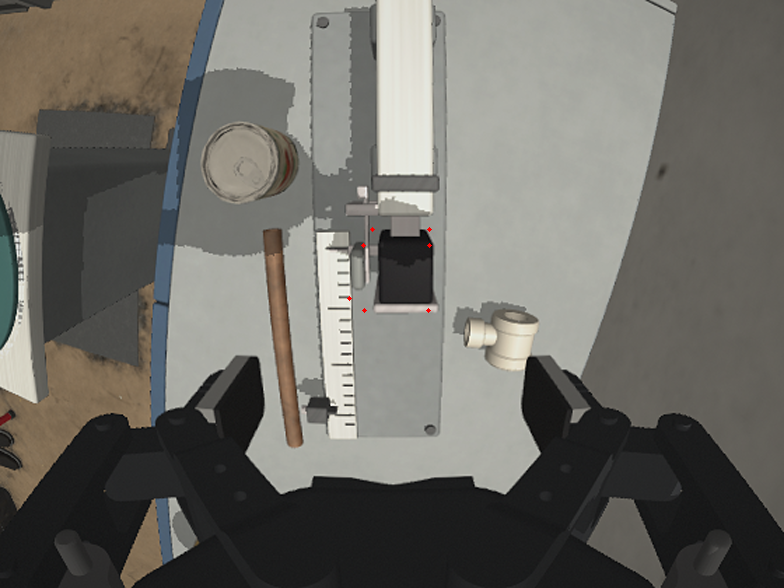

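The wrist view (1.4x) shows the gauge aligned with the image. The head-top block spans columns 378-433 and rows about 237-303, and the button pad is at (360,265). Scale ticks run at columns 335-350, and the rider is at (318,408) with its fin at (332,407). I'll enlarge this for measurement.

Run:
```python
from h import *
c=load('w0')['image'][125:325,215:325]
cv2.imwrite('pics/wz.png',cv2.resize(c,None,fx=3,fy=3,interpolation=cv2.INTER_CUBIC).transpose(1,0,2)[::-1].copy())
```

```text
(no output)
```

View pics/wz.png

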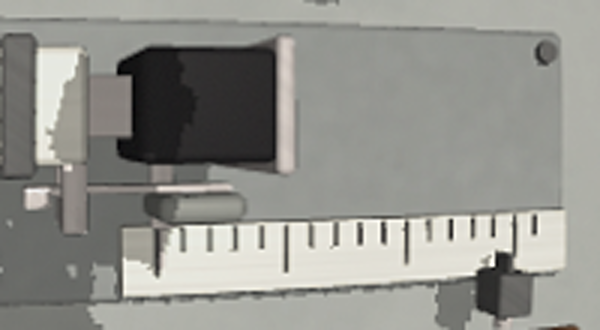

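Run:
```python
from h import *
np.set_printoptions(precision=4,suppress=True)
c=load('w0')
W=lambda a,b,z:atz(c,215+(329.5-b)/3-.5,125+(a+.5)/3-.5,z,True)
tk=[181,208,234,262,287,311,335,360,384,407,430,451,472,494,515,534]; yy=np.interp(tk,[158,515],[240,222])
P=np.array([W(a,b,.022) for a,b in zip(tk,yy)])
d=P[-1]-P[0]; yaw=np.arctan2(d[1],d[0]); print('yaw ticks',np.degrees(yaw),'len',np.linalg.norm(d))
pl=[W(557,35,.012),W(563,270,.012)]; e=pl[0]-pl[1];print('plate end',pl,np.degrees(np.arctan2(e[1],e[0]))-90)
t=[W(90,162,.102),W(90,48,.102)];print('tube mouth',t, np.linalg.norm(t[0]-t[1]))
s=[W(122,226,.022),W(566,209,.022)];e=s[1]-s[0];print('scale edge yaw',np.degrees(np.arctan2(e[1],e[0])),np.linalg.norm(e))
yaw=np.radians(-76.5);X=np.array([np.cos(yaw),np.sin(yaw),0]);Y=np.array([-X[1],X[0],0])
k=np.polyfit(np.arange(1,17)*10,P@X*1e3,1);print('tick fit',k,'res',(P@X*1e3-np.polyval(k,np.arange(1,17)*10)).round(1))
for z in(.030,.033,.038,.044): print('rider',z,(W(504,256,z)@X*1e3-k[1])/k[0])
print('pointer',(W(158,255,.033)@X*1e3-k[1])/k[0])
print('head top corners');
for a,b in[(131,48),(276,50),(276,160),(131,160)]:
    p=W(a,b,.111);print(p,p@X,p@Y)
print('stop plate outer',[ (p@X,p@Y) for p in(W(294,37,.111),W(294,173,.111))])
print('button',[ (p@X,p@Y) for p in(W(148,220,.085),W(245,220,.085))])
print('tube axis y',[p@Y for p in t],'tick0 x',k[1])
```

```text
yaw ticks -76.10585827862232 len 0.15069031075386005
plate end [array([ 0.6143, -0.0396,  0.012 ]), array([ 0.5144, -0.0672,  0.012 ])] -74.53537669807379
tube mouth [array([0.516 , 0.1545, 0.102 ]), array([0.5469, 0.1619, 0.102 ])] 0.03177635024529612
scale edge yaw -76.30603564543462 0.18903013227241824
tick fit [1.0043 2.8205] res [-0.4 -0.2 -0.3  0.6  0.4 -0.  -0.2  0.1  0.3  0.2  0.4 -0.1 -0.4 -0.
  0.2 -0.4]
rider 0.03 140.35314164611336
rider 0.033 138.58126311469624
rider 0.038 135.62813222900095
rider 0.044 132.08437516616664
pointer -1.0342339671829286
head top corners
[0.5487 0.1518 0.111 ] -0.01955125436712771 0.5690050248220377
[0.5585 0.1118 0.111 ] 0.02162491885775099 0.5691633785799513
[0.5283 0.1047 0.111 ] 0.021519872810763875 0.538194727340851
[0.5191 0.1448 0.111 ] -0.01957019272580865 0.5385967969272706
stop plate outer [(np.float64(0.026987928446026706), np.float64(0.5729832658186101)), (np.float64(0.026843784286493356), np.float64(0.5344556148994712))]
button [(np.float64(-0.01056549088889662), np.float64(0.5197675028204078)), (np.float64(0.01958919841794068), np.float64(0.5190425828014491))]
tube axis y [np.float64(0.5378623217754729), np.float64(0.5696386720008705)] tick0 x 2.820534813663838
```

```bash
python3 -c "
from h import *
shift([.5316,.1245,.076],13.7)"
```

```text
z axis [-1.1e-03 -4.0e-04 -1.0e+00] shift [ 6.000e-03 -1.000e-04  1.657e-01] wz -0.0085 q [ 0.173 -0.165  1.719 -0.     1.589 -0.058] t 2.15
```

```bash
python3 -m pendant '[[1,0.006,0,0.02,0,0,-0.008],[1,0.006,0,0.04,0,0,-0.008],[1,0.006,0,0.06,0,0,-0.008],[1,0.006,0,0.08,0,0,-0.008],[1,0.006,0,0.1,0,0,-0.008],[1,0.006,0,0.117,0,0,-0.008],[1,0.006,0,0.132,0,0,-0.008],[1,0.006,0,0.147,0,0,-0.008],[1,0.006,0,0.158,0,0,-0.008],[1,0.006,0,0.165,0,0,-0.008],[1,0.006,0,0.165,0,0,-0.008],[1,0.006,0,0.165,0,0,-0.008]]'
python3 - <<'E'
from h import *
shift([.5316,.1245,.076],13.7)
c=cap('wrist','w1')
cv2.imwrite('pics/w1m.png',cv2.resize(c['image'],None,fx=1.4,fy=1.4,interpolation=cv2.INTER_CUBIC))
E
```

```text
time_s: 3.15
tool_pos: [0.532, 0.1237, 0.0777]
ee_rot: [1.944, 2.468, 0.0]
ft_force: [0.5, 0.8, 0.8]
finger_gap: 0.0857
grasp_force: 0.0
z axis [ 1.e-04 -1.e-04 -1.e+00] shift [ 0.0009 -0.0002  0.0017] wz -0.0026 q [ 0.182 -0.07   1.904 -0.     1.308 -0.055] t 3.15
```

View pics/w1m.png

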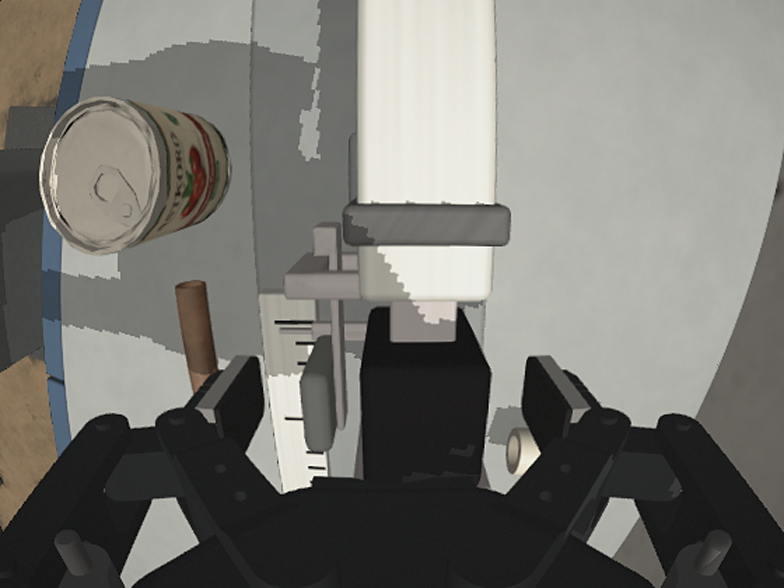

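The wrist view shows the head (362-490) and button (303-330) lying centred between the open pads (262 and 525). The pads are level with the button along the arm, and the pointer at (300,327) sits on the zero tick. Next I close gently.

```bash
python3 -m pendant '[[0.65,0,0,0.001,0,0,0],[0.6,0,0,0.001,0,0,0],[0.57,0,0,0.001,0,0,0],[0.54,0,0,0.001,0,0,0],[0.5,0,0,0.001,0,0,0],[0.45,0,0,0.001,0,0,0],[0.4,0,0,0.001,0,0,0],[0.4,0,0,0.001,0,0,0]]' 30
python3 -c "
from h import *
print(r.observe()['ft_force'],r.observe()['moment']);shift([.5316,.1245,.076],13.7)"
```

```text
time_s: 3.87
tool_pos: [0.5341, 0.1246, 0.0776]
ee_rot: [1.941, 2.466, 0.007]
ft_force: [21.9, 5.1, -3.8]
finger_gap: 0.0449
grasp_force: 34.4
[21.92310411  5.12319545 -3.75061591] [ 0.36917751 -1.72622515  0.22505001]
z axis [ 0.0055  0.0011 -1.    ] shift [ 0.0005 -0.0024  0.0016] wz -0.0018 q [ 0.183 -0.069  1.903  0.     1.302 -0.055] t 3.8667
```

Button fully in (gap 44.9 mm), and the 22 N side force says to centre by about 2.5 mm. Then draw out by about 138 mm.

```bash
python3 -m pendant '[[0.4,0,0.0015,0,0,0,0],[0.4,0,0.0025,0,0,0,0],[0.4,-0.004,0.0025,0,0,0,0],[0.4,-0.012,0.0025,0,0,0,0],[0.4,-0.022,0.0025,0,0,0,0],[0.4,-0.033,0.0025,0,0,0,0],[0.4,-0.045,0.0025,0,0,0,0],[0.4,-0.057,0.0025,0,0,0,0],[0.4,-0.068,0.0025,0,0,0,0],[0.4,-0.076,0.0025,0,0,0,0],[0.4,-0.08,0.0025,0,0,0,0],[0.4,-0.08,0.0025,0,0,0,0]]'
python3 - <<'E'
from h import *
X=np.array([np.cos(np.radians(-76.3)),np.sin(np.radians(-76.3)),0])
print(((r.observe()['tool_pos']-[.5341,.1246,.0776])@X))
E
```

```text
time_s: 4.87
tool_pos: [0.5534, 0.0465, 0.0777]
ee_rot: [1.943, 2.469, 0.0]
ft_force: [-6.5, 2.6, 13.0]
finger_gap: 0.0441
grasp_force: 31.1
0.08042168408729941
```

```bash
python3 -m pendant '[[0.4,-0.004,0,0,0,0,0],[0.4,-0.012,0,0,0,0,0],[0.4,-0.022,0,0,0,0,0],[0.4,-0.032,0,0,0,0,0],[0.4,-0.042,0,0,0,0,0],[0.4,-0.05,0,0,0,0,0],[0.4,-0.054,0,0,0,0,0],[0.4,-0.054,0,0,0,0,0]]'
python3 - <<'E'
from h import *
c=cap('wrist','w2'); s=cap('scene','s2'); t=cap('top','t2')
a=cv2.resize(c['image'][125:345,170:390],(560,560),interpolation=cv2.INTER_CUBIC)
b=cv2.resize(s['image'][170:240,240:315],(240,224),interpolation=cv2.INTER_CUBIC)
b2=cv2.resize(t['image'][190:230,240:300],(240,160),interpolation=cv2.INTER_CUBIC)
o=np.zeros((560,800,3),np.uint8);o[:,:560]=a;o[:224,560:]=b;o[230:390,560:]=b2;cv2.imwrite('pics/c2.png',o)
E
```

```text
time_s: 5.53
tool_pos: [0.5661, -0.006, 0.0777]
ee_rot: [1.943, 2.469, 0.0]
ft_force: [-6.4, 2.9, 13.6]
finger_gap: 0.0435
grasp_force: 31.3
```

View pics/c2.png

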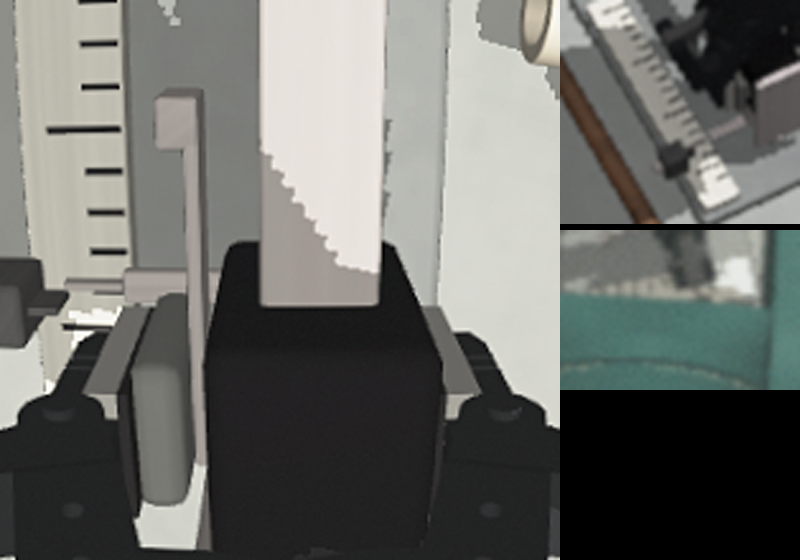

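The arm is out and gripped, with the pointer tip at crop (66,285), just short of the rider fin (30-68, 290-317). I'll zoom in for the exact remainder.

Run:
```python
from h import *
c=load('w2')['image'][222:257,165:225]
cv2.imwrite('pics/c3.png',cv2.resize(c,None,fx=13,fy=13,interpolation=cv2.INTER_CUBIC))
```

```text
(no output)
```

View pics/c3.png

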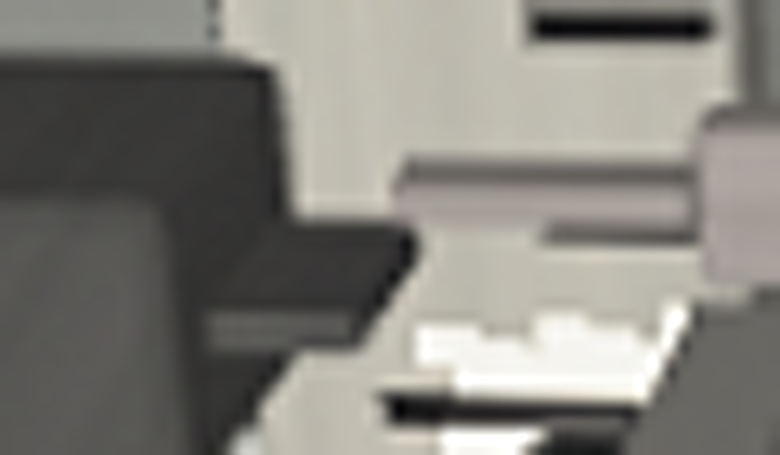

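Run:
```python
from h import *
c=load('w2'); yaw=np.radians(-76.3);X=np.array([np.cos(yaw),np.sin(yaw),0])
W=lambda U,V,z:atz(c,165+(U+.5)/13-.5,222+(V+.5)/13-.5,z,True)@X*1e3
p=[W(450,v,.033) for v in(180,225)];print('pointer top face',p,np.mean(p))
print('block front',W(120,195,.044),'bottom of front edge',[(z,W(120,60,z/1e3)) for z in(20,22,24,26)])
for z in(30,33,36,38,40,42): print(z,'fin top edges',W(330,308,z/1e3),W(330,352,z/1e3),'fin bottom edge',W(415,222,z/1e3))
tk=[W(600,28,.022),W(500,410,.022)];print('130,150 ticks',tk)
t0=load('w0');print((ray(t0,280,210,True)[0]-ray(c,280,210,True)[0])@X)
# same fin in w0, block front etc. tick positions earlier: tick0 at 2.82 with yaw -76.5
```

```text
pointer top face [np.float64(138.64238158478804), np.float64(140.83521037346372)] 139.73879597912588
block front 135.45498822244772 bottom of front edge [(20, np.float64(137.54062385411362)), (22, np.float64(136.8513071864681)), (24, np.float64(136.16199051882262)), (26, np.float64(135.47267385117712))]
30 fin top edges 146.292073382839 148.53960911285984 fin bottom edge 141.8810946517694
33 fin top edges 145.05364325617398 147.26350732191273 fin bottom edge 140.7165983485772
36 fin top edges 143.81521312950898 145.98740553096565 fin bottom edge 139.552102045385
38 fin top edges 142.98959304506562 145.13667100366754 fin bottom edge 138.77577117659024
40 fin top edges 142.16397296062226 144.28593647636947 fin bottom edge 137.99944030779542
42 fin top edges 141.3383528761789 143.43520194907143 fin bottom edge 137.2231094390006
130,150 ticks [np.float64(134.9910261488442), np.float64(154.84490314074063)]
-0.13012929253989014
```

The fin top edges (rows 308-352) and block front fit a fin centre at reading about 138.4 mm. The pointer reads about 134.8 mm, so 3.6 mm more.

```bash
python3 -m pendant '[[0.4,-0.001,0,0,0,0,0],[0.4,-0.0025,0,0,0,0,0],[0.4,-0.0036,0,0,0,0,0],[0.4,-0.0036,0,0,0,0,0],[0.4,-0.0036,0,0,0,0,0],[0.4,-0.0036,0,0,0,0,0],[0.4,-0.0036,0,0,0,0,0],[0.4,-0.0036,0,0,0,0,0],[0.4,-0.0036,0,0,0,0,0],[0.4,-0.0036,0,0,0,0,0]]'
python3 - <<'E'
from h import *
c=cap('wrist','w4')
cv2.imwrite('pics/c4.png',cv2.resize(c['image'][212:267,165:265],None,fx=8,fy=8,interpolation=cv2.INTER_CUBIC))
E
```

```text
time_s: 6.52
tool_pos: [0.5668, -0.0087, 0.0777]
ee_rot: [-1.942, -2.469, -0.0]
ft_force: [-5.0, 2.9, 12.6]
finger_gap: 0.0442
grasp_force: 31.1
```

View pics/c4.png

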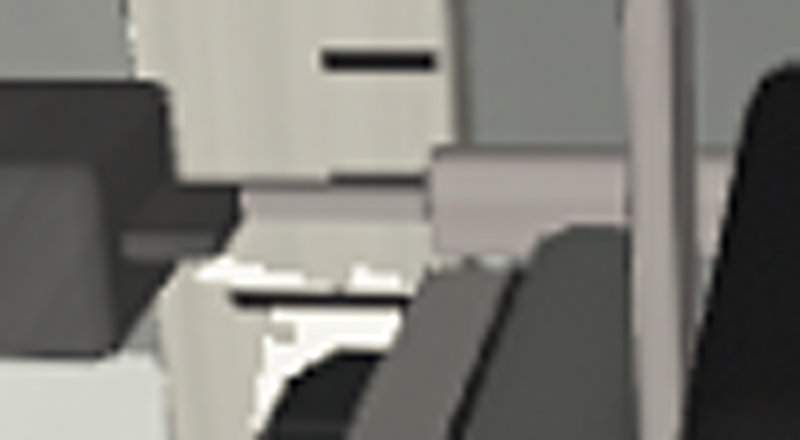

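The pointer (rows 190-217) now points straight at the fin (centre row about 215 at its height), within about 1 mm. The rider hasn't moved, and the button is still in (gap 44.2 mm, 31 N).

```bash
python3 -c "
from h import *
o=r.observe();print(abs(o['qvel']).max());print(ticket.hand_in())"
```

```text
0.00141683291009244
the job is handed in; nothing more can be done
None
```

The job is handed in: the fingers are holding the stop arm still at about 138 mm, the button is squeezed in, the pointer is within about 1 mm of the rider's mark, and the rider has not visibly moved. No verdict came back.

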